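# Level the sill shelf with a spirit level

### The job

The little spring-mounted shelf beside the wooden cabinet does not sit level. Lay the yellow spirit level lengthways on the middle of the shelf and let go of it, then turn the red levelling-foot knob until the bubble sits between the two black lines while the level is pressed firmly but not hard down, so that the shelf is fully seated on its foot. Finish holding that press on the level (do not let go at the end), and leave the garlic press, scoop, butter dish lid and pepper grinder where they are.

Things in the scene. Friction and masses are not known exactly. Their poses are not given: they have to be found in the camera images.
- level: Yellow spirit level, a loose bar 170 mm long (own x), 40 wide (y), 42 tall (z), about 0.3 kg; origin: centre of its underside. Curved green vial, 43 mm long, in the middle of its top (toward own +y); the solid tops beside it, 28 to 85 mm from the centre along x, are 42 mm up. Grip it across the 40 mm at the middle; press with shut fingers on one spot of the top. It may lie either way round.
- bubble (a joint): Place of the white bubble (12 mm long) along the curved vial (radius 20 mm), rad: 0 = centre, positive toward the level's own +x, range +-0.75. It floats to the higher end: value / cos(value) = 17.5 x tilt in rad; it settles within 1.5 s. It is between the black lines (8.5 mm either side of the centre) when within +-0.125 (2.5 mm).
- cab: Mini wooden cabinet, 160 (x) by 180 (y) by 170 mm tall, fixed on the sill, its small door facing the robot (own -x). Origin: centre of its underside. The shelf runs from its left side along own +y toward the levelling foot, whose axis is 400 mm from this origin along +y.
- shelf_mid (a point): Middle of the shelf's top surface, where the level's centre belongs: 125 mm from the hinge along the shelf's y, about 90 mm above the sill. Axes as the shelf's: lay the level with its x axis along this y axis (either way round).
- foot (a joint): Turn of the levelling foot, rad, 0 to 2.3. Clockwise seen from above makes it grow and raises the foot end of the shelf, 0.03 rad of tilt per rad (bubble: about 0.5 rad per rad, toward the foot end). It starts too low by 0.65 to 1.4 rad (differs each time) and stays where it is left (friction 0.1 N m).
- foot_grip (a point): Grip point of the red knob, on its vertical axis, 143 mm above the sill. The knob is an upright bar 54 mm long (this point's x axis), 12 mm thick (y); its top is 157 mm and its bottom 125 mm above the sill. It turns with joint foot.
- garlic_press: Steel garlic press, 180 mm long, lying on the sill; bystander. Origin under its middle.
- scoop: Turquoise plastic scoop, 150 mm long, lying on the sill; bystander.
- butter_lid: White ceramic butter dish lid, 85 by 140 mm, 75 mm tall with its blue knob; bystander.
- grinder: Small glass pepper grinder, 48 mm across, 100 mm tall, standing; bystander.
- shelf: Pale board 110 mm wide (own x), 255 mm long (own y), 12 mm thick, about 90 mm above the sill, hinged about own x at the cabinet end. Origin: middle of the hinge line, 10 mm below its top surface.
- seat (a joint): Lift of the shelf off its foot, rad: 0.04 when free (a spring holds it up, even with the level on it), 0 when pressed fully down on the foot. 1 to 4 N of push on the level seats it; the middle sinks 5 mm. 6 to 15 N is a good press. Only when it is seated does the bubble show the setting of the foot.
Things that resemble listed ones, but are neither listed nor needed, are in the scene too. Of the things that look like the level, the larger one is meant.

How it is judged:
By the outcome, as a careful person would: the job done as asked, in the order asked, and still so for the second after the job is handed in, while the arm keeps its last pose, push and grip.
It also fails if it takes over 66 s, if anything falls off the work surface, if the arm or the gripper's body presses on something with over 40 N, if the wrist force passes 120 N, or if a joint passes its speed limit or range.

### The arm

A 6-joint arm with a two-finger parallel gripper is mounted at the origin on the work surface. World frame = base frame: x ahead of the robot, y to its left, z up, the work surface at z = 0. Lengths are in m, angles in rad, forces in N, time in s.
With the tool pointing down it reaches from about 0.35 to 0.875 m from the base axis. Payload 4.2 kg.
Tool frame: the origin (TCP) lies on the mounting face of the last link; the fingertips stand 173 mm ahead of it and the grasp point (between the pads) lies 155 mm ahead of it (r.finger_overhang is the distance from the TCP to the fingertips, in m); z points along the fingers, x is the direction in which the jaws open and shut, and the axes are right-handed (so a half turn about z gives the same grasp; the last joint's range is limited). The gripper opens to 85 mm and grips with 20 to 120 N. Pads are 22 mm wide; open, the fingers measure 114 mm over their backs; the gripper's body (76 mm by 85 mm) begins 54 mm behind the grasp point. The pads swing forward as they close: fully open they stand 13 mm farther back than shut.
Start: joints at [0.259, 0.385, 0.008, 0, -1.194, -0.259], TCP at [0.625, 0, 0.405] pointing down, gripper open.
Joint ranges: [-3.14, 3.14], [-1.21, 2.06], [-1.07, 1.41], [-3.16, 2.05], [-2.99, -0.16], [-3.1, 3.1]. Speed limits (rad/s): [2.79, 2.79, 3.14, 3.14, 3.14, 3.14].

### API

Orientations are given as [roll, pitch, yaw] about the fixed x, y, z axes, in that order (R = Rz(yaw) Ry(pitch) Rx(roll)).
In Python, from bench import r, viewer, order gives the robot as it stands.
- The arm moves only by the tool send_rows, never from a script. Its argument "increments" is a list of rows, each an object of numbers: "tx", "ty", "tz": the shift along the tool's x, y, z in mm; "twist": the turn about the tool's z in degrees; "grip": the opening, from 0 (shut) to 1 (fully open). In form: [{"tx": .., "ty": .., "tz": .., "twist": .., "grip": ..}, ...]. A call has 1 to 20 rows; each row is the pose to reach, as a shift and turn from the pose commanded when the call began, along the tool's axes at that moment; what a row does not reach only later rows make up. A row lasts 1/12 s, in which the tool goes at most 41.7 mm and 7.16 degrees, less where a joint would pass 70% of its speed; a pose out of reach is approached as far as the arm can. A call with a gripper value outside its range is refused whole. The fingers move at their own pace and stop on an object; "force" is the grip in N (left out, the last holds). Time passes only in rows, so rows that repeat a pose let the fingers close. It gives the time, the measured TCP pose, the force and the opening at its end, in the units of the state.
- r.sense(): the state, without advancing time (a new reading comes with each control period).
- viewer.capture(name): name is "scene" or "side" or "wrist"; returns (picture, depth): 384x512x3 uint8, red, green, blue; 384x512 float32, m along the optical axis (not along the pixel's ray), 0 where there is no reading.
- viewer.camera_model(name): a dict with "fov_y" (degrees; the focal length in pixels is half the picture's height over the tangent of half this angle, whatever the lens; pixels are square), "cx", "cy" (the principal point, pixels), "distortion" ([k1, k2, p1, p2, k3] as OpenCV has them; the pictures are not rectified), "world_to_cam" (4x4, takes a point from world to camera coordinates); the wrist camera has in their place "hand_eye" (4x4, takes a point from camera to tool coordinates, whose origin is the TCP and whose axes are the tool frame's). Camera axes: x right, y down, z forward; pixel columns grow to the right and rows downward; lengths in m; the calibration is good to about 2 mm. A picture is of the moment at which its call begins: read the wrist's pose just before it. camera_model takes no time and is no camera call.
- order.finish_job(): hands the job in, once; it reports no verdict.
The state is a dict: "time_s": time; "joint_positions": joint angles; "qd": joint speeds; "joint_efforts": joint torques, N m; "ee_pos": TCP position; "tcp_rot": TCP orientation; "contact_force": force on the tool from outside, world axes, zero at the start; "moment": the same for the moment, N m; "finger_gap": opening from 0.0 (shut) to 1.0 (fully open).
Only numpy, scipy, OpenCV 4.12 (cv2) and the standard library are available. Lean on these libraries where they do the work, as an engineer would, in place of code of your own. Each camera call takes 0.05 s, during which the arm holds its last target. There are 200 camera calls.

## Working session

There is one attempt and no reset: what is moved stays moved. The work goes in short steps, Python scripts to look and compute and a tool call to move; the robot and the scene stay as the last step left them, time stands still between calls to the robot, and variables do not carry over. Pictures are saved under pics/ and viewed, about 8 in all and at most 12, crops included, and the job is handed in when it is done.

Besides the shell and the picture viewer there is one more tool, called after "Request:" as name([rows], argument=value, ...), one row to a line, values as JSON. send_rows: Moves the arm, as the interface text tells. Its arguments: {"type":"object","properties":{"increments":{"type":"array"},"force":{"type":"number"}},"required":["increments"]}

```bash
mkdir -p pics; ls; cat > h.py <<'E'
import numpy as np, cv2, json
from bench import r, viewer, order
from scipy.spatial.transform import Rotation as R
def K(m):
    f=192/np.tan(np.radians(m["fov_y"])/2); return np.array([[f,0,m["cx"]],[0,f,m["cy"]],[0,0,1.]])
def c2w(name,s=None):
    m=viewer.camera_model(name)
    if name!="wrist": return np.linalg.inv(np.array(m["world_to_cam"]))
    s=s or r.sense(); T=np.eye(4); T[:3,:3]=R.from_euler('xyz',s["tcp_rot"]).as_matrix(); T[:3,3]=s["ee_pos"]
    return T@np.array(m["hand_eye"])
def snap(name,tag):
    s=r.sense(); T=c2w(name,s); im,d=viewer.capture(name)
    np.savez(f"pics/{tag}.npz",im=im,d=d,T=T); cv2.imwrite(f"pics/{tag}.png",im[:,:,::-1]); return im,d,T
def cloud(name,tag):
    """world xyz of each pixel"""
    z=np.load(f"pics/{tag}.npz"); m=viewer.camera_model(name); d=z["d"]
    v,u=np.mgrid[:384,:512]; p=np.stack([u,v],-1).reshape(-1,1,2).astype(float)
    n=cv2.undistortPoints(p,K(m),np.array(m["distortion"],float)).reshape(384,512,2)
    c=np.dstack([n*d[...,None],d]); T=z["T"]; w=c@T[:3,:3].T+T[:3,3]; w[d==0]=np.nan; return z["im"],w
def onplane(name,tag,uv,zp):
    z=np.load(f"pics/{tag}.npz"); m=viewer.camera_model(name);T=z["T"]
    n=cv2.undistortPoints(np.array(uv,float).reshape(-1,1,2),K(m),np.array(m["distortion"],float)).reshape(-1,2)
    ray=np.c_[n,np.ones(len(n))]@T[:3,:3].T; return T[:3,3]+ray*((zp-T[2,3])/ray[:,2])[:,None]
E
python3 - <<'E'
from h import *
print(r.sense()); 
for n in("scene","side","wrist"): snap(n,n+"0"); print(n,c2w(n).round(3).tolist(), viewer.camera_model(n)["fov_y"])
a=np.hstack([cv2.imread(f"pics/{n}0.png") for n in("scene","side")]); 
cv2.imwrite("pics/a.png",np.vstack([cv2.resize(cv2.imread("pics/scene0.png"),(800,600))]))
cv2.imwrite("pics/b.png",cv2.resize(a,(800,300)))
E
```

```text
pics
{'time_s': 0.0, 'joint_positions': array([ 2.58555636e-01,  3.85606182e-01,  6.61261977e-03, -4.98325821e-04,
       -1.19402599e+00, -2.58584940e-01]), 'qd': array([-0.00076728,  0.0006474 ,  0.00078294, -0.00072389, -0.00081928,
       -0.00034539]), 'joint_efforts': array([-9.55001960e-04, -3.92286408e+01,  1.88399577e+01,  4.18616563e+00,
       -4.72148502e-03,  8.27910434e-07]), 'ee_pos': array([6.24798651e-01, 9.23286747e-06, 4.03586132e-01]), 'tcp_rot': array([-3.14147171e+00, -2.26773681e-03,  3.14137935e+00]), 'contact_force': array([ 0.39653898, -0.03621839,  0.72917209]), 'moment': array([-0.01656084, -0.00807499, -0.01884765]), 'finger_gap': 0.9960846629451544}
scene [[0.271, 0.807, -0.525, 1.204], [0.963, -0.232, 0.141, -0.114], [-0.008, -0.544, -0.839, 1.083], [0.0, 0.0, 0.0, 1.0]] 50.68854118589877
side [[-0.974, -0.185, 0.135, 0.426], [-0.228, 0.743, -0.629, 0.912], [0.016, -0.643, -0.765, 1.14], [0.0, 0.0, 0.0, 1.0]] 48.073013812577415
wrist [[-1.0, 0.001, -0.003, 0.623], [-0.0, 0.957, 0.289, -0.073], [0.003, 0.289, -0.957, 0.372], [0.0, 0.0, 0.0, 1.0]] 58.03583310230168
```

View pics/a.png

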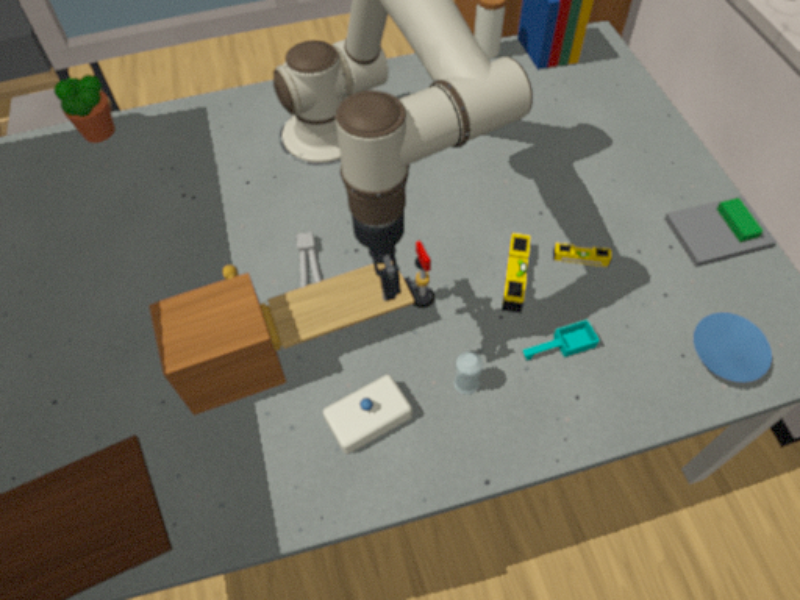

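The view shows two yellow bars. The one at (518,270) is upright and longer, and the one at (583,253) is shorter, so the first should be the level. The red knob is at (423,257) and the shelf at (335,307). I'll measure them and check a crop.

```bash
python3 - <<'E'
from h import *
for n in("scene","side"):
    im,w=cloud(n,n+"0"); hsv=cv2.cvtColor(im,cv2.COLOR_RGB2HSV)
    def blobs(mask,name,zlo,zhi,mn=25):
        m=(mask&(w[...,2]>zlo)&(w[...,2]<zhi)).astype(np.uint8)
        m=cv2.morphologyEx(m,cv2.MORPH_CLOSE,np.ones((5,5)))
        c,l,st,ce=cv2.connectedComponentsWithStats(m)
        for i in range(1,c):
            if st[i,4]<mn: continue
            p=w[(l==i)&(w[...,2]>zlo)&(w[...,2]<zhi)]; 
            (cx,cy),(a,b),ang=cv2.minAreaRect((p[:,:2]*1000).astype(np.float32))
            ev=np.linalg.eigh(np.cov(p[:,:2].T))[1][:,1]
            print(n,name,ce[i].round(),st[i,4],"rect",round(cx),round(cy),round(a),round(b),round(ang,1),"dir",round(np.degrees(np.arctan2(ev[1],ev[0])),1),"z",np.nanpercentile(p[:,2],[5,50,98]).round(3))
    H,S,V=[hsv[...,i] for i in range(3)]
    blobs((H>20)&(H<35)&(S>150),"yellow",.01,.2)
    blobs(((H<6)|(H>174))&(S>170),"red",.1,.2,10)
    blobs((H>10)&(H<28)&(S>40)&(S<180)&(V>120),"shelf",.07,.11,200)
    blobs((H>5)&(H<20)&(S>100),"cabtop",.16,.18,200)
a=cv2.resize(cv2.imread("pics/scene0.png")[140:210,230:400],None,fx=4.7,fy=4.7,interpolation=3)
b=cv2.resize(cv2.imread("pics/side0.png"),None,fx=.7,fy=.7)
c=cv2.resize(cv2.imread("pics/wrist0.png"),None,fx=.7,fy=.7)
bc=np.hstack([b,c]);bc=bc[:,:800] ; bc=cv2.resize(np.hstack([b,c]),(799,int(799/ (2*358)*268)))
cv2.imwrite("pics/c.png",np.vstack([cv2.resize(a,(799,int(799*a.shape[0]/a.shape[1])))[:300],bc]))
E
```

```text
scene yellow [371.  18.] 252 rect -86 710 34 17 86.7 dir 94.5 z [0.021 0.111 0.19 ]
scene yellow [331. 172.] 468 rect 540 296 40 172 63.6 dir 154.0 z [0.031 0.041 0.047]
scene yellow [373. 162.] 300 rect 533 447 116 33 67.1 dir 66.5 z [0.016 0.026 0.033]
scene yellow [146. 174.] 51 rect 460 -257 21 18 52.6 dir 80.3 z [0.126 0.134 0.139]
scene yellow [270. 179.] 28 rect 538 95 19 14 76.9 dir 75.5 z [0.068 0.075 0.078]
scene yellow [174. 209.] 104 rect 570 -202 82 12 6.2 dir -174.5 z [0.081 0.093 0.099]
scene red [360.  11.] 133 rect -85 650 16 35 6.2 dir 97.2 z [0.106 0.15  0.196]
scene red [270. 164.] 87 rect 535 95 51 11 5.6 dir -173.7 z [0.128 0.155 0.161]
scene shelf [211. 195.] 2628 rect 550 -73 115 272 5.6 dir 92.4 z [0.087 0.091 0.095]
scene cabtop [133. 207.] 3289 rect 584 -299 150 181 6.4 dir 95.1 z [0.167 0.17  0.174]
side shelf [276. 167.] 1785 rect 553 -75 110 275 6.2 dir 94.0 z [0.088 0.092 0.096]
side cabtop [289. 116.] 372 rect 552 -254 92 91 11.0 dir 46.0 z [0.163 0.17  0.175]
```

View pics/c.png

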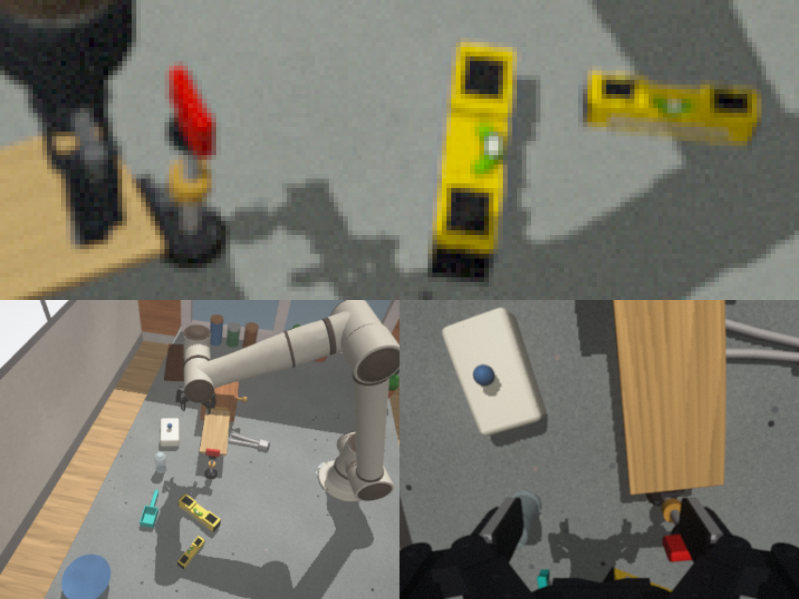

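The larger bar (172 x 40 mm measured, at (331,172) in the raw scene picture) matches the level. The other at (373,162) measures only 116 mm, so it's the look-alike. I'll move above the level and, from there, refine its pose and the shelf geometry.

Request:
send_rows([
  {"tx": 10,"ty": 35,"twist": -7},
  {"tx": 20,"ty": 70,"twist": -14},
  {"tx": 32,"ty": 110,"twist": -21},
  {"tx": 43,"ty": 150,"twist": -28},
  {"tx": 55,"ty": 190,"tz": 15,"twist": -35},
  {"tx": 66,"ty": 230,"tz": 35,"twist": -42},
  {"tx": 77,"ty": 265,"tz": 55,"twist": -49},
  {"tx": 85,"ty": 290,"tz": 70,"twist": -56},
  {"tx": 85,"ty": 296,"tz": 80,"twist": -63},
  {"tx": 85,"ty": 296,"tz": 80,"twist": -64},
  {"tx": 85,"ty": 296,"tz": 80,"twist": -64},
  {"tx": 85,"ty": 296,"tz": 80,"twist": -64},
])

```text
schema error: expected keys tx, ty, tz, twist, grip
```

```bash
python3 - <<'E'
from h import *
print(r.sense()["ee_pos"],r.sense()["tcp_rot"],r.finger_overhang)
for n in("wrist","scene","side"): snap(n,n+"1")
def rect(p):
    (cx,cy),(a,b),ang=cv2.minAreaRect((p[:,:2]*1000).astype(np.float32)); return [round(float(v),1) for v in(cx,cy,a,b,ang)]
im,w=cloud("wrist","wrist1"); 
m=(w[...,2]>.035)&(w[...,2]<.06)&(np.hypot(w[...,0]-.54,w[...,1]-.296)<.1)
print("level top",rect(w[m]),m.sum(),np.median(w[m][:,2]))
for n in("scene","side"):
    im,w=cloud(n,n+"1"); hsv=cv2.cvtColor(im,cv2.COLOR_RGB2HSV);H,S=hsv[...,0],hsv[...,1]
    m=(w[...,2]>.16)&(w[...,2]<.18)&(H>5)&(H<20)&(S>100)&(w[...,1]<-.15); 
    if m.sum(): print(n,"cab",rect(w[m]))
    m=(w[...,2]>.13)&(w[...,2]<.17)&((H<6)|(H>174))&(S>150)&(abs(w[...,1]-.095)<.06)&(abs(w[...,0]-.535)<.06); print(n,"knob",rect(w[m]), np.percentile(w[m][:,2],90))
    m=(w[...,2]>.158-.006)&m; print(n,"knobtop",rect(w[m]),m.sum())
    th=np.radians(6.2); Y=np.array([-np.sin(th),np.cos(th)]);X=np.array([np.cos(th),np.sin(th)])
    o=np.array([.5375,.0965]); q=w[...,:2]-o; a=q@Y; b=q@X
    m=(w[...,2]>.08)&(w[...,2]<.105)&(abs(b)<.08)&(a<-.02)&(a>-.33)
    print(n,"shelf b range",np.percentile(b[m],[1,99]).round(4),rect(w[m]))
    for lo in np.arange(-.33,-.02,.01):
        k=m&(a>lo)&(a<lo+.01)
        if k.sum(): print(round(lo+.005,3),k.sum(),np.median(w[k][:,2]).round(4),np.percentile(b[k],[2,98]).round(3),hsv[k].mean(0).round(),end=" | ")
    print()
E
```

```text
[6.24842682e-01 2.97346413e-05 4.03865065e-01] [-3.14146307e+00 -1.68694284e-03  3.14146362e+00] 0.1734
level top [0.0, 0.0, 0.0, 0.0, 0.0] 0 nan
scene cab [582.5, -299.2, 152.3, 180.7, 6.4]
scene knob [536.7, 95.1, 48.6, 11.1, 5.5] 0.15880123804611268
scene knobtop [535.8, 95.0, 46.9, 11.1, 5.5] 53
scene shelf b range [-0.059   0.0745] [565.7, -85.4, 141.0, 290.6, 5.6]
-0.325 20 0.0932 [0.073 0.076] [ 14. 165.  97.] | -0.315 17 0.0924 [0.073 0.077] [ 14. 167.  96.] | -0.305 91 0.0953 [-0.05   0.075] [ 20. 170. 118.] | -0.295 103 0.0888 [-0.049  0.048] [ 20. 143. 117.] | -0.285 118 0.0905 [-0.057  0.049] [ 19. 119. 124.] | -0.275 120 0.091 [-0.06   0.049] [ 19. 118. 124.] | -0.265 118 0.0903 [-0.056  0.049] [ 20. 119. 125.] | -0.255 117 0.0905 [-0.057  0.049] [ 20. 112. 178.] | -0.245 117 0.0905 [-0.058  0.049] [ 20. 110. 186.] | -0.235 118 0.091 [-0.059  0.049] [ 20. 110. 186.] | -0.225 118 0.0911 [-0.057  0.049] [ 20. 110. 187.] | -0.215 118 0.0909 [-0.058  0.049] [ 20. 111. 186.] | -0.205 111 0.0908 [-0.059  0.049] [ 20. 111. 187.] | -0.195 114 0.0907 [-0.057  0.048] [ 20. 110. 18
[... 452 characters left out ...]
5  0.049] [ 20. 111. 185.] | -0.095 109 0.0918 [-0.055  0.049] [ 20. 110. 184.] | -0.085 62 0.092 [-0.059  0.049] [ 20. 112. 177.] | -0.075 25 0.092 [-0.051  0.05 ] [ 20. 114. 174.] | -0.065 32 0.0906 [-0.052  0.051] [ 20. 114. 174.] | -0.055 34 0.092 [0.015 0.05 ] [ 20. 113. 178.] | -0.045 63 0.0917 [-0.014  0.049] [ 20. 113. 178.] | -0.035 3 0.0877 [0.007 0.043] [ 20. 122. 146.] | 
side cab [605.3, -534.1, 101.2, 665.9, 11.6]
side knob [534.1, 100.6, 48.2, 10.1, 4.1] 0.15954107046316685
side knobtop [534.1, 100.6, 48.2, 10.1, 4.1] 47
side shelf b range [-0.0667  0.0579] [555.0, -77.8, 155.3, 278.7, 6.1]
  return _methods._mean(a, axis=axis, dtype=dtype,
  ret = ret.dtype.type(ret / rcount)
```

Request:
send_rows([
  {"tx": 10,"ty": 35,"tz": 0,"twist": -7,"grip": 1},
  {"tx": 20,"ty": 70,"tz": 0,"twist": -14,"grip": 1},
  {"tx": 32,"ty": 110,"tz": 0,"twist": -21,"grip": 1},
  {"tx": 43,"ty": 150,"tz": 0,"twist": -28,"grip": 1},
  {"tx": 55,"ty": 190,"tz": 15,"twist": -35,"grip": 1},
  {"tx": 66,"ty": 230,"tz": 35,"twist": -42,"grip": 1},
  {"tx": 77,"ty": 265,"tz": 55,"twist": -49,"grip": 1},
  {"tx": 85,"ty": 290,"tz": 70,"twist": -56,"grip": 1},
  {"tx": 85,"ty": 296,"tz": 80,"twist": -63,"grip": 1},
  {"tx": 85,"ty": 296,"tz": 80,"twist": -64,"grip": 1},
  {"tx": 85,"ty": 296,"tz": 80,"twist": -64,"grip": 1},
  {"tx": 85,"ty": 296,"tz": 80,"twist": -64,"grip": 1},
])

```text
time_s: 1.3
ee_pos: [0.5404, 0.2955, 0.3256]
tcp_rot: [-3.141, 0.001, -2.028]
contact_force: [-0.3, 0.5, 0.4]
finger_gap: 0.997
```

```bash
python3 - <<'E'
from h import *
s=r.sense();print(s["time_s"],s["ee_pos"],s["tcp_rot"])
snap("wrist","wrist2")
im,w=cloud("wrist","wrist2"); hsv=cv2.cvtColor(im,cv2.COLOR_RGB2HSV)
Rt=R.from_euler('xyz',s["tcp_rot"]).as_matrix()
m=(w[...,2]>.035)&(w[...,2]<.055)&(np.hypot(w[...,0]-.54,w[...,1]-.296)<.1)
p=w[m]; print(m.sum(),np.median(p[:,2]))
box=cv2.minAreaRect((p[:,:2]*1000).astype(np.float32)); print(box)
c=np.array([*np.array(box[0])/1000,.04]); print("offset in tool mm",(Rt.T@(c-s["ee_pos"])*1000).round(1), "tool x heading",np.degrees(np.arctan2(Rt[1,0],Rt[0,0])))
cv2.imwrite("pics/d.png",im[:,:,::-1])
E
```

```text
1.3 [0.54044548 0.29548167 0.32561478] [-3.14077365e+00  9.65040291e-04 -2.02764752e+00]
8503 0.040678225359876696
((536.2432861328125, 298.0782775878906), (40.23706817626953, 171.49928283691406), 63.53849411010742)
offset in tool mm [-2.000e-01  5.200e+00  2.856e+02] tool x heading -116.17564540563411
```

View pics/d.png

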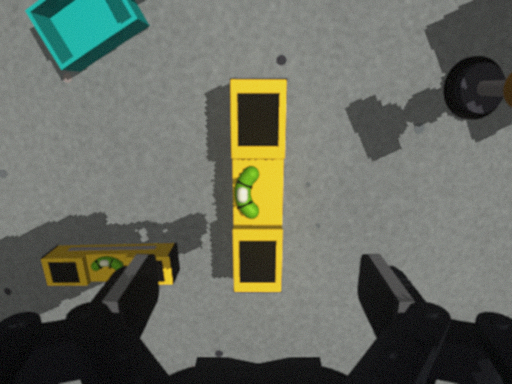

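The level is centred at about (258,185) with its green vial at (246,192), lined up between the fingers. It's about 4 mm further along tool y. I'll descend and grip.

Request:
send_rows([
  {"tx": 0,"ty": 2,"tz": 35,"twist": 0,"grip": 1},
  {"tx": 0,"ty": 4,"tz": 75,"twist": 0,"grip": 1},
  {"tx": 0,"ty": 4,"tz": 110,"twist": 0,"grip": 1},
  {"tx": 0,"ty": 4,"tz": 132,"twist": 0,"grip": 0.8},
  {"tx": 0,"ty": 4,"tz": 142,"twist": 0,"grip": 0.7},
  {"tx": 0,"ty": 4,"tz": 142,"twist": 0,"grip": 0.6},
  {"tx": 0,"ty": 4,"tz": 142,"twist": 0,"grip": 0.2},
  {"tx": 0,"ty": 4,"tz": 142,"twist": 0,"grip": 0.2},
  {"tx": 0,"ty": 4,"tz": 142,"twist": 0,"grip": 0.2},
  {"tx": 0,"ty": 4,"tz": 142,"twist": 0,"grip": 0.2},
  {"tx": 0,"ty": 4,"tz": 142,"twist": 0,"grip": 0.2},
  {"tx": 0,"ty": 4,"tz": 142,"twist": 0,"grip": 0.2},
  {"tx": 0,"ty": 4,"tz": 142,"twist": 0,"grip": 0.2},
  {"tx": 0,"ty": 4,"tz": 142,"twist": 0,"grip": 0.2},
], force=40)

```text
time_s: 2.52
ee_pos: [0.5368, 0.2981, 0.1843]
tcp_rot: [-3.14, 0.002, -2.024]
contact_force: [-1.3, -0.9, 5.6]
finger_gap: 0.457
```

Request:
send_rows([
  {"tx": 0,"ty": 0,"tz": -25,"twist": 0,"grip": 0.2},
  {"tx": 0,"ty": 0,"tz": -65,"twist": 0,"grip": 0.2},
  {"tx": 0,"ty": 0,"tz": -105,"twist": 0,"grip": 0.2},
  {"tx": 15,"ty": -8,"tz": -145,"twist": 4,"grip": 0.2},
  {"tx": 40,"ty": -22,"tz": -175,"twist": 8,"grip": 0.2},
  {"tx": 73,"ty": -40,"tz": -190,"twist": 13,"grip": 0.2},
  {"tx": 107,"ty": -58,"tz": -190,"twist": 19,"grip": 0.2},
  {"tx": 141,"ty": -76,"tz": -190,"twist": 25,"grip": 0.2},
  {"tx": 175,"ty": -95,"tz": -190,"twist": 31,"grip": 0.2},
  {"tx": 209,"ty": -113,"tz": -190,"twist": 37,"grip": 0.2},
  {"tx": 243,"ty": -132,"tz": -190,"twist": 43,"grip": 0.2},
  {"tx": 275,"ty": -149,"tz": -190,"twist": 49,"grip": 0.2},
  {"tx": 302,"ty": -163,"tz": -190,"twist": 54,"grip": 0.2},
  {"tx": 318,"ty": -172,"tz": -190,"twist": 57,"grip": 0.2},
  {"tx": 325,"ty": -176,"tz": -180,"twist": 57.5,"grip": 0.2},
  {"tx": 325,"ty": -176,"tz": -165,"twist": 57.5,"grip": 0.2},
  {"tx": 325,"ty": -176,"tz": -150,"twist": 57.5,"grip": 0.2},
  {"tx": 325,"ty": -176,"tz": -140,"twist": 57.5,"grip": 0.2},
  {"tx": 325,"ty": -176,"tz": -140,"twist": 57.5,"grip": 0.2},
], force=40)

```text
time_s: 4.1
ee_pos: [0.5511, -0.071, 0.3193]
tcp_rot: [3.141, -0.007, -3.028]
contact_force: [0.1, 0.2, -3.7]
finger_gap: 0.457
```

```bash
python3 - <<'E'
from h import *
s=r.sense();print(s["time_s"],s["ee_pos"],s["tcp_rot"],s["contact_force"],s["finger_gap"])
snap("wrist","wrist3");snap("scene","scene3")
a=cv2.imread("pics/wrist3.png"); b=cv2.resize(cv2.imread("pics/scene3.png")[90:260,80:330],None,fx=3.2,fy=3.2,interpolation=3)[:,:799]
cv2.imwrite("pics/e.png",np.hstack([cv2.resize(a,(400,300)),cv2.resize(b,(400,272+28))]))
im,w=cloud("wrist","wrist3")
m=(w[...,2]>.12)&(w[...,2]<.2)&(abs(w[...,0]-.553)<.03)&(abs(w[...,1]+.07)<.1)
print("held top rect",cv2.minAreaRect((w[m][:,:2]*1000).astype(np.float32)),np.median(w[m][:,2]),m.sum())
m=(w[...,2]>.08)&(w[...,2]<.105)&(abs(w[...,0]-.55)<.09)&(w[...,1]>-.25)&(w[...,1]<.08)
p=w[m];print("shelf",cv2.minAreaRect((p[:,:2]*1000).astype(np.float32)),np.median(p[:,2]),p[:,1].min(),p[:,1].max())
E
```

```text
4.1 [ 0.55105503 -0.07104879  0.31927744] [ 3.14067966 -0.00673659 -3.02779326] [ 0.10260386  0.15105863 -3.69938411] 0.4574972549096823
held top rect ((552.3043823242188, -99.61256408691406), (119.63020324707031, 59.615013122558594), 87.68653106689453) 0.17519179005365598 39657
shelf ((549.506103515625, -78.46615600585938), (110.89602661132812, 228.1075439453125), 6.249893665313721) 0.08893525616397444 -0.1976499804064396 0.03837507789014838
```

View pics/e.png

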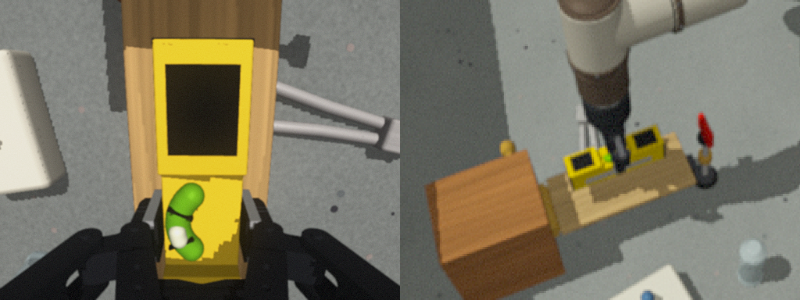

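Wrist view: the level (centre about x=203) is held over the shelf (edges x=122 to 278), well centred. In the scene view it lies along the shelf. Lowering it now.

Request:
send_rows([
  {"tx": 0,"ty": 0,"tz": 15,"twist": 0,"grip": 0.2},
  {"tx": 0,"ty": 0,"tz": 28,"twist": 0,"grip": 0.2},
  {"tx": 0,"ty": 0,"tz": 36,"twist": 0,"grip": 0.2},
  {"tx": 0,"ty": 0,"tz": 40,"twist": 0,"grip": 0.2},
  {"tx": 0,"ty": 0,"tz": 43,"twist": 0,"grip": 0.2},
  {"tx": 0,"ty": 0,"tz": 43,"twist": 0,"grip": 0.2},
  {"tx": 0,"ty": 0,"tz": 43,"twist": 0,"grip": 0.2},
])

```text
time_s: 4.78
ee_pos: [0.5524, -0.0714, 0.2803]
tcp_rot: [-3.141, 0.001, -3.028]
contact_force: [-0.3, 0.2, -2.6]
finger_gap: 0.458
```

Request:
send_rows([
  {"tx": 0,"ty": 0,"tz": 2,"twist": 0,"grip": 0.2},
  {"tx": 0,"ty": 0,"tz": 3,"twist": 0,"grip": 0.2},
  {"tx": 0,"ty": 0,"tz": 3,"twist": 0,"grip": 0.2},
])

```text
time_s: 5.03
ee_pos: [0.5521, -0.0715, 0.2768]
tcp_rot: [3.142, 0.0, -3.028]
contact_force: [0.1, 0.8, -3.0]
finger_gap: 0.46
```

Request:
send_rows([
  {"tx": 0,"ty": 0,"tz": 2,"twist": 0,"grip": 0.2},
  {"tx": 0,"ty": 0,"tz": 3,"twist": 0,"grip": 0.2},
  {"tx": 0,"ty": 0,"tz": 3,"twist": 0,"grip": 0.2},
  {"tx": 0,"ty": 0,"tz": 3,"twist": 0,"grip": 0.2},
])

```text
time_s: 5.37
ee_pos: [0.5523, -0.0714, 0.2743]
tcp_rot: [-3.141, 0.001, -3.028]
contact_force: [-0.9, 0.8, 1.3]
finger_gap: 0.454
```

Request:
send_rows([
  {"tx": 0,"ty": 0,"tz": 0,"twist": 0,"grip": 0.5},
  {"tx": 0,"ty": 0,"tz": 0,"twist": 0,"grip": 0.6},
  {"tx": 0,"ty": 0,"tz": 0,"twist": 0,"grip": 0.8},
  {"tx": 0,"ty": 0,"tz": 0,"twist": 0,"grip": 0.8},
  {"tx": 0,"ty": 0,"tz": -10,"twist": 0,"grip": 0.8},
  {"tx": 0,"ty": 0,"tz": -30,"twist": 0,"grip": 0.8},
  {"tx": 0,"ty": 0,"tz": -60,"twist": 0,"grip": 0.8},
  {"tx": 0,"ty": 20,"tz": -70,"twist": 0,"grip": 0},
  {"tx": 0,"ty": 45,"tz": -70,"twist": 0,"grip": 0},
  {"tx": 0,"ty": 45,"tz": -70,"twist": 0,"grip": 0},
  {"tx": 0,"ty": 45,"tz": -70,"twist": 0,"grip": 0},
  {"tx": 0,"ty": 45,"tz": -65,"twist": 0,"grip": 0},
  {"tx": 0,"ty": 45,"tz": -60,"twist": 0,"grip": 0},
])

```text
time_s: 6.45
ee_pos: [0.547, -0.0273, 0.3334]
tcp_rot: [-3.142, 0.0, -3.029]
contact_force: [0.0, -0.5, 0.7]
finger_gap: 0.004
```

```bash
python3 - <<'E'
from h import *
s=r.sense();print(s["time_s"],s["ee_pos"],s["tcp_rot"],s["contact_force"],s["finger_gap"])
snap("wrist","wrist4");snap("side","side4")
a=cv2.imread("pics/wrist4.png"); b=cv2.resize(cv2.imread("pics/side4.png")[100:260,180:390],(400,300),interpolation=3)
cv2.imwrite("pics/f.png",np.hstack([cv2.resize(a,(400,300)),b]))
im,w=cloud("wrist","wrist4");
m=(w[...,2]>.12)&(w[...,2]<.145)&(abs(w[...,0]-.553)<.04)&(w[...,1]>-.18)&(w[...,1]<.03)
p=w[m];print("level top",cv2.minAreaRect((p[:,:2]*1000).astype(np.float32)),np.median(p[:,2]))
m=(w[...,2]>.08)&(w[...,2]<.105)&(abs(w[...,0]-.55)<.09)&(w[...,1]>-.25)&(w[...,1]<.08)
p=w[m];print("shelf",cv2.minAreaRect((p[:,:2]*1000).astype(np.float32)),np.median(p[:,2]))
im,w=cloud("side","side4");m=(w[...,2]>.125)&(w[...,2]<.145)&(abs(w[...,0]-.553)<.05)&(w[...,1]>-.18)&(w[...,1]<.04)
p=w[m];print("side level top",cv2.minAreaRect((p[:,:2]*1000).astype(np.float32)),np.median(p[:,2]))
E
```

```text
6.45 [ 0.54699734 -0.02726027  0.33344451] [-3.14152470e+00  1.39051337e-04 -3.02867524e+00] [ 0.01178467 -0.53445296  0.74890014] 0.003788757214419766
level top ((550.9293823242188, -71.32630920410156), (40.50962829589844, 139.44955444335938), 6.219632625579834) 0.13067165904095215
shelf ((547.0846557617188, -55.59649658203125), (110.89021301269531, 193.15965270996094), 6.238056182861328) 0.08937164082728168
side level top ((552.0316772460938, -44.90126419067383), (39.807735443115234, 121.8853759765625), 6.441618919372559) 0.13358994549776937
```

View pics/f.png

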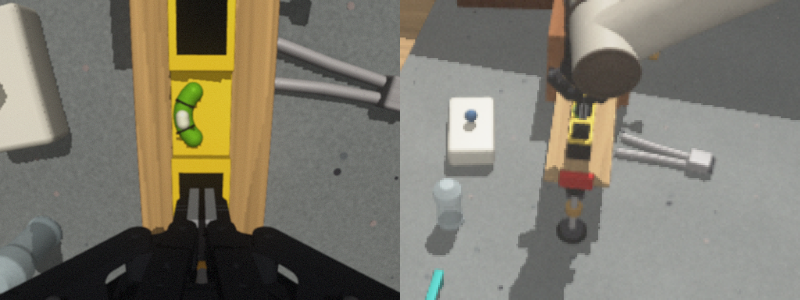

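The level lies centred and aligned on the shelf (vial at about (187,115) in the left half), and everything else is undisturbed. Now a first press to read the bubble.

Request:
send_rows([
  {"tx": 0,"ty": 0,"tz": 10,"twist": 0,"grip": 0},
  {"tx": 0,"ty": 0,"tz": 18,"twist": 0,"grip": 0},
  {"tx": 0,"ty": 0,"tz": 24,"twist": 0,"grip": 0},
  {"tx": 0,"ty": 0,"tz": 28,"twist": 0,"grip": 0},
  {"tx": 0,"ty": 0,"tz": 31,"twist": 0,"grip": 0},
  {"tx": 0,"ty": 0,"tz": 33,"twist": 0,"grip": 0},
  {"tx": 0,"ty": 0,"tz": 33,"twist": 0,"grip": 0},
])

```text
time_s: 7.13
ee_pos: [0.547, -0.0267, 0.3004]
tcp_rot: [-3.142, -0.0, -3.028]
contact_force: [-0.4, 0.3, 0.8]
finger_gap: -0.004
```

Request:
send_rows([
  {"tx": 0,"ty": 0,"tz": 1,"twist": 0,"grip": 0},
  {"tx": 0,"ty": 0,"tz": 2,"twist": 0,"grip": 0},
  {"tx": 0,"ty": 0,"tz": 3,"twist": 0,"grip": 0},
  {"tx": 0,"ty": 0,"tz": 3,"twist": 0,"grip": 0},
])

```text
time_s: 7.47
ee_pos: [0.5474, -0.0266, 0.2993]
tcp_rot: [-3.141, 0.002, -3.027]
contact_force: [-2.4, 1.4, 6.9]
finger_gap: 0.0
```

Request:
send_rows([
  {"tx": 0,"ty": 0,"tz": 0.5,"twist": 0,"grip": 0},
  {"tx": 0,"ty": 0,"tz": 1,"twist": 0,"grip": 0},
  {"tx": 0,"ty": 0,"tz": 1,"twist": 0,"grip": 0},
  {"tx": 0,"ty": 0,"tz": 1,"twist": 0,"grip": 0},
  {"tx": 0,"ty": 0,"tz": 1,"twist": 0,"grip": 0},
  {"tx": 0,"ty": 0,"tz": 1,"twist": 0,"grip": 0},
  {"tx": 0,"ty": 0,"tz": 1,"twist": 0,"grip": 0},
  {"tx": 0,"ty": 0,"tz": 1,"twist": 0,"grip": 0},
  {"tx": 0,"ty": 0,"tz": 1,"twist": 0,"grip": 0},
  {"tx": 0,"ty": 0,"tz": 1,"twist": 0,"grip": 0},
  {"tx": 0,"ty": 0,"tz": 1,"twist": 0,"grip": 0},
  {"tx": 0,"ty": 0,"tz": 1,"twist": 0,"grip": 0},
  {"tx": 0,"ty": 0,"tz": 1,"twist": 0,"grip": 0},
  {"tx": 0,"ty": 0,"tz": 1,"twist": 0,"grip": 0},
  {"tx": 0,"ty": 0,"tz": 1,"twist": 0,"grip": 0},
  {"tx": 0,"ty": 0,"tz": 1,"twist": 0,"grip": 0},
])

```text
time_s: 8.8
ee_pos: [0.5474, -0.0265, 0.2991]
tcp_rot: [-3.141, 0.003, -3.027]
contact_force: [-3.3, 1.5, 11.4]
finger_gap: -0.001
```

```bash
cat > bub.py <<'E'
from h import *; import sys
t=sys.argv[1]; s=r.sense();print(s["time_s"],s["ee_pos"].round(4),s["tcp_rot"],s["contact_force"].round(1))
im,d,T=snap("wrist",t); hsv=cv2.cvtColor(im,cv2.COLOR_RGB2HSV)
g=(hsv[...,0]>35)&(hsv[...,0]<80)&(hsv[...,1]>120); v,u=np.nonzero(g[:, :400]); print("green",u.min(),u.max(),v.min(),v.max(),len(u))
u0,v0,u1,v1=u.min()-6,v.min()-6,u.max()+6,v.max()+6
w=((hsv[...,1]<90)&(hsv[...,2]>140)); k=np.zeros_like(w);k[v0:v1,u0:u1]=w[v0:v1,u0:u1]
c,l,st,ce=cv2.connectedComponentsWithStats(k.astype(np.uint8)); print("white",[(ce[i].round(1),st[i,4]) for i in range(1,c) if st[i,4]>15])
P=onplane("wrist",t,[[u.mean(),v.min()],[u.mean(),v.max()]]+[ce[i] for i in range(1,c) if st[i,4]>15],.128)
Y=np.array([-.1086,.994]);a=(P[:,:2]-np.array([.551,-.0713]))@Y*1000; print("along shelf y, mm from level centre: vial ends",a[:2],"bubble",a[2:])
cv2.imwrite(f"pics/{t}c.png",cv2.resize(im[max(v0-25,0):v1+25,max(u0-30,0):u1+60,::-1],None,fx=3,fy=3,interpolation=3))
E
python3 bub.py b1
```

```text
8.8 [ 0.5474 -0.0265  0.2991] [-3.14127746  0.00317046 -3.02720803] [-3.3  1.5 11.4]
green 18 388 1 383 2389
white []
along shelf y, mm from level centre: vial ends [-60.79970848 115.34806042] bubble []
```

View pics/b1c.png

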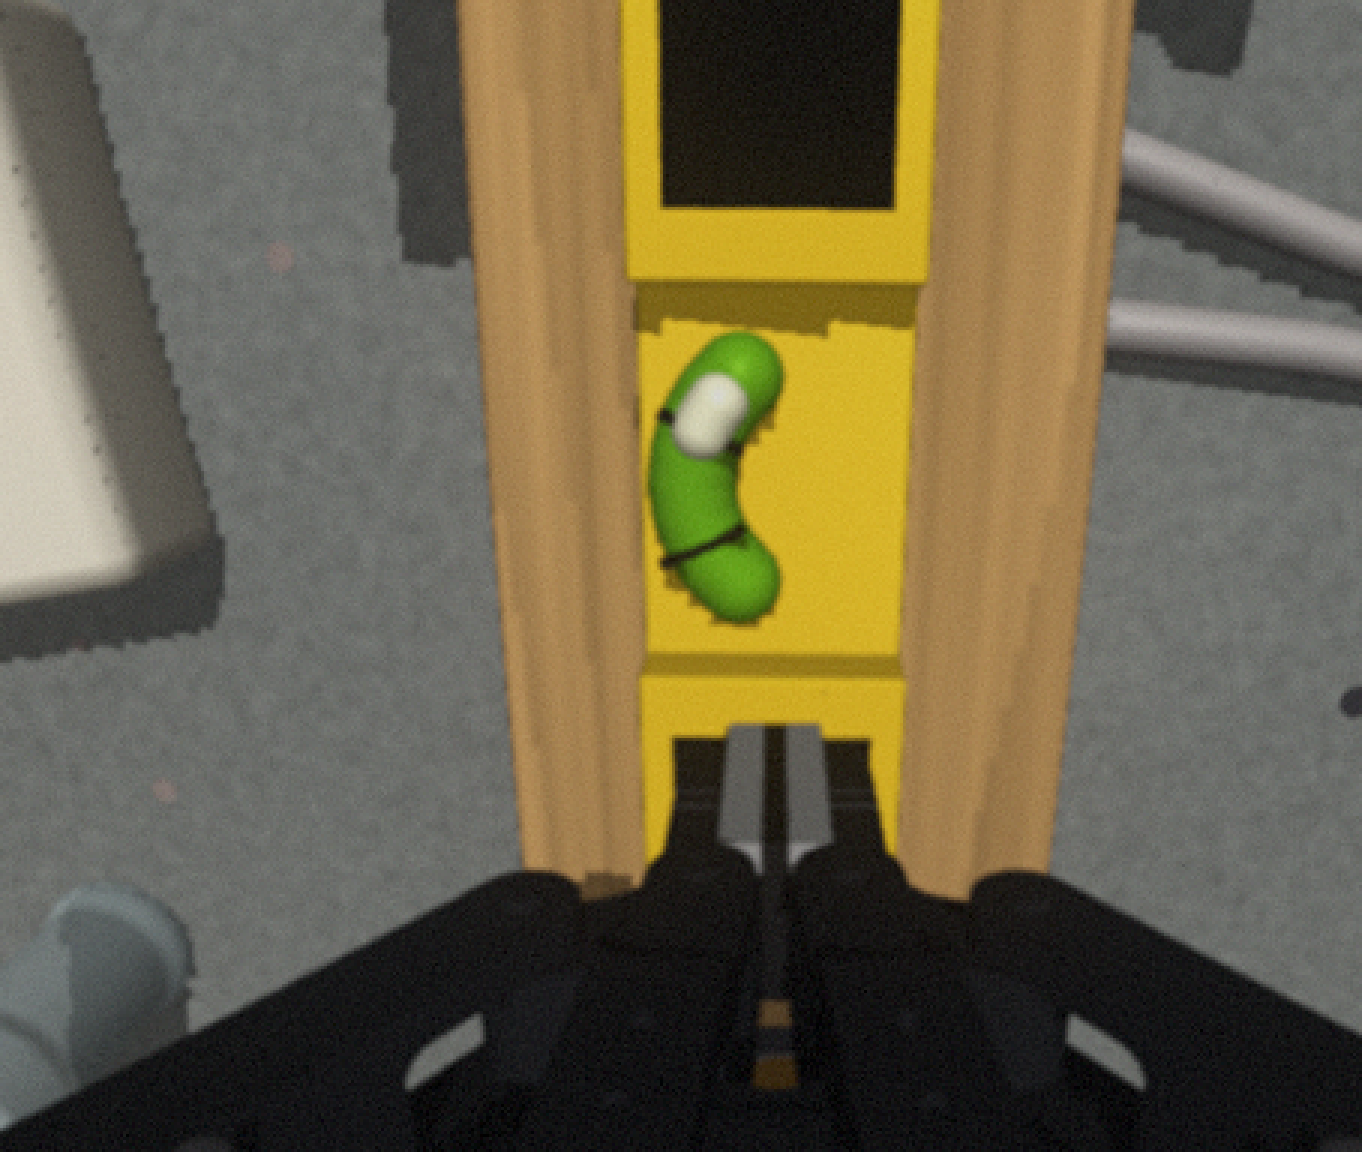

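Bubble at (237,139) px in the raw image, black lines at (233,144) and (234,182), so it's toward the cabinet and the foot is too low. I'll turn that into an angle and locate the knob again with the arm out of the way of it.

```bash
python3 - <<'E'
from h import *
for z in(.125,.13):
    P=onplane("wrist","b1",[[237,138.7],[232.7,144],[234,182.3],[247,111],[247,207]],z)
    Y=np.array([-.1086,.994]);a=P[:,:2]@Y*1000; c=(a[1]+a[2])/2; c2=(a[3]+a[4])/2
    v=np.arcsin((a[0]-c)/20);v2=np.arcsin((a[0]-c2)/20); print(a-c,c2-c,v,abs(v/np.cos(v)/.525),abs(v2/np.cos(v2)/.525), "ratio line", (a[2]-a[1])/2)
E
```

```text
[-10.3166802   -8.13175928   8.13175928 -21.45347511  19.14058675] -1.1564441840763493 -0.54198089173345 1.205040681208974 1.019414358667248 ratio line 8.131759277707332
[ -9.95305562  -7.84514503   7.84514503 -20.69731996  18.4659523 ] -1.1156838304316068 -0.5208905542333436 1.143877740315522 0.97178928317679 ratio line 7.845145026473006
```

Request:
send_rows([
  {"tx": 0,"ty": 0,"tz": -10,"twist": 0,"grip": 0},
  {"tx": 0,"ty": 0,"tz": -40,"twist": 0,"grip": 0},
  {"tx": 0,"ty": 0,"tz": -75,"twist": -5,"grip": 0},
  {"tx": 0,"ty": 10,"tz": -85,"twist": -12,"grip": 0.6},
  {"tx": 0,"ty": 25,"tz": -85,"twist": -19,"grip": 0.6},
  {"tx": 0,"ty": 40,"tz": -85,"twist": -26,"grip": 0.6},
  {"tx": 0,"ty": 55,"tz": -85,"twist": -33,"grip": 0.6},
  {"tx": 0,"ty": 70,"tz": -85,"twist": -40,"grip": 0.6},
  {"tx": 0,"ty": 85,"tz": -85,"twist": -47,"grip": 0.6},
  {"tx": 0,"ty": 100,"tz": -85,"twist": -54,"grip": 0.6},
  {"tx": 0,"ty": 112,"tz": -85,"twist": -61,"grip": 0.6},
  {"tx": -1,"ty": 120,"tz": -85,"twist": -68,"grip": 0.6},
  {"tx": -2,"ty": 125,"tz": -85,"twist": -75,"grip": 0.6},
  {"tx": -2,"ty": 125,"tz": -85,"twist": -82,"grip": 0.6},
  {"tx": -2,"ty": 125,"tz": -85,"twist": -88,"grip": 0.6},
  {"tx": -2,"ty": 125,"tz": -85,"twist": -89,"grip": 0.6},
  {"tx": -2,"ty": 125,"tz": -85,"twist": -89,"grip": 0.6},
  {"tx": -2,"ty": 125,"tz": -85,"twist": -89,"grip": 0.6},
])

```text
time_s: 10.35
ee_pos: [0.5348, 0.0975, 0.3818]
tcp_rot: [-3.141, 0.0, -1.477]
contact_force: [0.3, -0.1, 0.4]
finger_gap: 0.603
```

```bash
python3 - <<'E'
from h import *
s=r.sense();print(s["time_s"],s["ee_pos"].round(4),s["tcp_rot"],s["joint_positions"].round(2),s["finger_gap"])
im,_,_=snap("wrist","k1"); im,w=cloud("wrist","k1"); hsv=cv2.cvtColor(im,cv2.COLOR_RGB2HSV);H,S=hsv[...,0],hsv[...,1]
red=((H<6)|(H>174))&(S>150)&(hsv[...,2]>60); v,u=np.nonzero(red); print("red",u.min(),u.max(),v.min(),v.max(),red.sum())
m=red&(w[...,2]>.15)&(w[...,2]<.165); p=w[m]; print(m.sum())
b=cv2.minAreaRect((p[:,:2]*1000).astype(np.float32)); print(b)
Rt=R.from_euler('xyz',s["tcp_rot"]).as_matrix(); c=np.array([b[0][0]/1000,b[0][1]/1000,.157]); print("in tool mm",(Rt.T@(c-s["ee_pos"])*1000).round(1))
a=cv2.imread("pics/k1.png"); cv2.imwrite("pics/k1c.png",a)
E
```

```text
10.35 [0.5348 0.0975 0.3818] [-3.14144958e+00  2.08030961e-05 -1.47712333e+00] [ 0.48  0.27 -0.23  0.   -1.08  1.19] 0.6026289844951346
red 247 268 169 261 1737
1558
((531.3759765625, 98.4455337524414), (53.55806350708008, 11.494773864746094), 5.781222820281982)
in tool mm [ -1.2   3.4 224.8]
```

View pics/k1c.png

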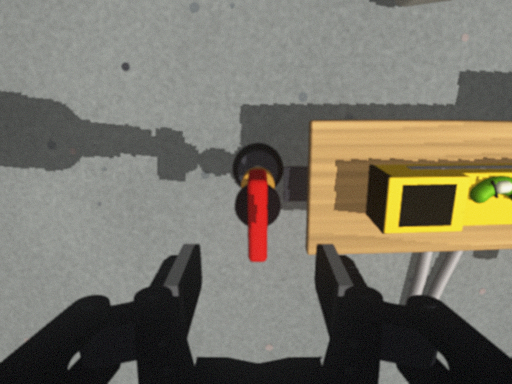

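The knob (258,215 px) sits centred between the open fingers, square to them, with an offset of about 2 mm. Descend and grip.

Request:
send_rows([
  {"tx": -0.5,"ty": 2,"tz": 30,"twist": 0,"grip": 0.6},
  {"tx": -0.5,"ty": 2,"tz": 60,"twist": 0,"grip": 0.6},
  {"tx": -0.5,"ty": 2,"tz": 76,"twist": 0,"grip": 0.5},
  {"tx": -0.5,"ty": 2,"tz": 81,"twist": 0,"grip": 0.4},
  {"tx": -0.5,"ty": 2,"tz": 81,"twist": 0,"grip": 0.3},
  {"tx": -0.5,"ty": 2,"tz": 81,"twist": 0,"grip": 0},
  {"tx": -0.5,"ty": 2,"tz": 81,"twist": 0,"grip": 0},
  {"tx": -0.5,"ty": 2,"tz": 81,"twist": 0,"grip": 0},
  {"tx": -0.5,"ty": 2,"tz": 81,"twist": 0,"grip": 0},
  {"tx": -0.5,"ty": 2,"tz": 81,"twist": 0,"grip": 0},
  {"tx": -0.5,"ty": 2,"tz": 81,"twist": 0,"grip": 0},
], force=30)

```text
time_s: 11.32
ee_pos: [0.5333, 0.0979, 0.3019]
tcp_rot: [-3.139, 0.0, -1.475]
contact_force: [1.8, -3.1, 1.9]
finger_gap: 0.136
```

Request:
send_rows([
  {"tx": 0,"ty": 0,"tz": 0,"twist": 5,"grip": 0},
  {"tx": 0,"ty": 0,"tz": 0,"twist": 11,"grip": 0},
  {"tx": 0,"ty": 0,"tz": 0,"twist": 17,"grip": 0},
  {"tx": 0,"ty": 0,"tz": 0,"twist": 23,"grip": 0},
  {"tx": 0,"ty": 0,"tz": 0,"twist": 29,"grip": 0},
  {"tx": 0,"ty": 0,"tz": 0,"twist": 35,"grip": 0},
  {"tx": 0,"ty": 0,"tz": 0,"twist": 41,"grip": 0},
  {"tx": 0,"ty": 0,"tz": 0,"twist": 47,"grip": 0},
  {"tx": 0,"ty": 0,"tz": 0,"twist": 53,"grip": 0},
  {"tx": 0,"ty": 0,"tz": 0,"twist": 59,"grip": 0},
  {"tx": 0,"ty": 0,"tz": 0,"twist": 63,"grip": 0},
  {"tx": 0,"ty": 0,"tz": 0,"twist": 65,"grip": 0},
  {"tx": 0,"ty": 0,"tz": 0,"twist": 65,"grip": 0},
  {"tx": 0,"ty": 0,"tz": 0,"twist": 65,"grip": 0},
], force=30)

```text
time_s: 12.48
ee_pos: [0.533, 0.0969, 0.3019]
tcp_rot: [-3.139, -0.001, -2.609]
contact_force: [1.2, -7.4, 4.1]
finger_gap: 0.134
```

Request:
send_rows([
  {"tx": 0,"ty": 0,"tz": 0,"twist": 65,"grip": 0.3},
  {"tx": 0,"ty": 0,"tz": 0,"twist": 65,"grip": 0.5},
  {"tx": 0,"ty": 0,"tz": 0,"twist": 65,"grip": 0.5},
  {"tx": 0,"ty": 0,"tz": -10,"twist": 0,"grip": 0.5},
])

```text
time_s: 12.82
ee_pos: [0.5319, 0.098, 0.3091]
tcp_rot: [3.141, -0.004, -2.867]
contact_force: [0.1, -0.2, -0.8]
finger_gap: 0.498
```

I wrote twist values there that turned the tool about 15–20° further while the fingers were opening. The bubble reading will show whether the knob moved with it. Lifting and going back to the press spot.

Request:
send_rows([
  {"tx": 0,"ty": 0,"tz": -25,"twist": 0,"grip": 0.5},
  {"tx": 0,"ty": 0,"tz": -60,"twist": 0,"grip": 0.5},
  {"tx": 0,"ty": -10,"tz": -70,"twist": 2,"grip": 0.3},
  {"tx": 5,"ty": -40,"tz": -70,"twist": 5,"grip": 0},
  {"tx": 10,"ty": -75,"tz": -70,"twist": 9,"grip": 0},
  {"tx": 16,"ty": -105,"tz": -60,"twist": 9,"grip": 0},
  {"tx": 19,"ty": -122,"tz": -40,"twist": 9,"grip": 0},
  {"tx": 19,"ty": -124,"tz": -20,"twist": 9,"grip": 0},
  {"tx": 19,"ty": -124,"tz": -10,"twist": 9,"grip": 0},
  {"tx": 19,"ty": -124,"tz": -4,"twist": 9,"grip": 0},
  {"tx": 19,"ty": -124,"tz": 0,"twist": 9,"grip": 0},
  {"tx": 19,"ty": -124,"tz": 2,"twist": 9,"grip": 0},
  {"tx": 19,"ty": -124,"tz": 2,"twist": 9,"grip": 0},
])

```text
time_s: 13.9
ee_pos: [0.5493, -0.0257, 0.3092]
tcp_rot: [-3.142, 0.001, -3.015]
contact_force: [-1.1, -1.1, 0.4]
finger_gap: 0.005
```

Request:
send_rows([
  {"tx": 0,"ty": 0,"tz": 1,"twist": 0,"grip": 0},
  {"tx": 0,"ty": 0,"tz": 2,"twist": 0,"grip": 0},
  {"tx": 0,"ty": 0,"tz": 3,"twist": 0,"grip": 0},
  {"tx": 0,"ty": 0,"tz": 3,"twist": 0,"grip": 0},
  {"tx": 0,"ty": 0,"tz": 3,"twist": 0,"grip": 0},
])

```text
time_s: 14.32
ee_pos: [0.5494, -0.0262, 0.3061]
tcp_rot: [3.142, 0.001, -3.016]
contact_force: [0.3, 0.5, 1.3]
finger_gap: 0.0
```

Request:
send_rows([
  {"tx": 0,"ty": 0,"tz": 1,"twist": 0,"grip": 0},
  {"tx": 0,"ty": 0,"tz": 2,"twist": 0,"grip": 0},
  {"tx": 0,"ty": 0,"tz": 2.5,"twist": 0,"grip": 0},
  {"tx": 0,"ty": 0,"tz": 2.5,"twist": 0,"grip": 0},
  {"tx": 0,"ty": 0,"tz": 2.5,"twist": 0,"grip": 0},
])

```text
time_s: 14.73
ee_pos: [0.5497, -0.0262, 0.305]
tcp_rot: [-3.141, 0.003, -3.016]
contact_force: [-2.1, 2.6, 8.4]
finger_gap: -0.002
```

Request:
send_rows([
  {"tx": 0,"ty": 0,"tz": 0.5,"twist": 0,"grip": 0},
  {"tx": 0,"ty": 0,"tz": 0.5,"twist": 0,"grip": 0},
  {"tx": 0,"ty": 0,"tz": 0.5,"twist": 0,"grip": 0},
  {"tx": 0,"ty": 0,"tz": 0.5,"twist": 0,"grip": 0},
  {"tx": 0,"ty": 0,"tz": 0.5,"twist": 0,"grip": 0},
  {"tx": 0,"ty": 0,"tz": 0.5,"twist": 0,"grip": 0},
  {"tx": 0,"ty": 0,"tz": 0.5,"twist": 0,"grip": 0},
  {"tx": 0,"ty": 0,"tz": 0.5,"twist": 0,"grip": 0},
  {"tx": 0,"ty": 0,"tz": 0.5,"twist": 0,"grip": 0},
  {"tx": 0,"ty": 0,"tz": 0.5,"twist": 0,"grip": 0},
  {"tx": 0,"ty": 0,"tz": 0.5,"twist": 0,"grip": 0},
  {"tx": 0,"ty": 0,"tz": 0.5,"twist": 0,"grip": 0},
  {"tx": 0,"ty": 0,"tz": 0.5,"twist": 0,"grip": 0},
  {"tx": 0,"ty": 0,"tz": 0.5,"twist": 0,"grip": 0},
  {"tx": 0,"ty": 0,"tz": 0.5,"twist": 0,"grip": 0},
  {"tx": 0,"ty": 0,"tz": 0.5,"twist": 0,"grip": 0},
  {"tx": 0,"ty": 0,"tz": 0.5,"twist": 0,"grip": 0},
  {"tx": 0,"ty": 0,"tz": 0.5,"twist": 0,"grip": 0},
  {"tx": 0,"ty": 0,"tz": 0.5,"twist": 0,"grip": 0},
  {"tx": 0,"ty": 0,"tz": 0.5,"twist": 0,"grip": 0},
])

```text
time_s: 16.4
ee_pos: [0.5497, -0.0261, 0.3049]
tcp_rot: [-3.141, 0.004, -3.016]
contact_force: [-3.0, 2.6, 10.3]
finger_gap: -0.001
```

```bash
python3 - <<'E'
from h import *
s=r.sense();print(s["time_s"],s["ee_pos"].round(4),s["contact_force"].round(1))
im,_,_=snap("wrist","b2"); snap("scene","scene5")
cv2.imwrite("pics/b2c.png",cv2.resize(im[90:230,195:325,::-1],None,fx=4,fy=4,interpolation=3))
E
```

```text
16.4 [ 0.5497 -0.0261  0.3049] [-3.   2.6 10.3]
```

View pics/b2c.png

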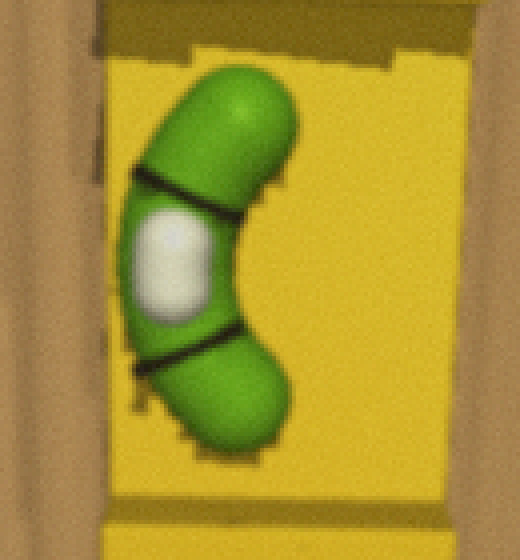

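The bubble, at crop y≈266, sits midway between the black lines (y≈188 and 356 at its column), about 0.6 mm off centre. The press is steady at about 10 N, so I'm handing in.

```bash
python3 -c "
from h import *
a=cv2.imread('pics/scene0.png').astype(int);b=cv2.imread('pics/scene5.png').astype(int);d=abs(a-b).max(2)
for n,(u,v) in dict(press=(198,160),scoop=(360,220),lid=(235,265),grinder=(299,238)).items(): print(n,d[v-12:v+12,u-12:u+12].mean().round(1))
print(order.finish_job())"
```

```text
press 3.5
scoop 10.0
lid 2.9
grinder 4.4
the job is handed in; nothing more can be done
None
```

The level is on the middle of the shelf and the bubble sits between the two black lines. I handed the job in at about 16.5 s with the arm still holding the press.

- **Placing:** I gripped the larger yellow bar, laid it lengthways on the shelf and let go. It measured within about 2 mm of the shelf's centre line and parallel to it.
- **First press:** at about 11 N, the bubble was toward the cabinet, which put the foot roughly 1.0–1.2 rad too low.
- **Turning the knob:** I turned it clockwise about 65°. One move was miswritten and turned the tool another 15–20° as the fingers opened, which may have nudged the knob slightly. The final reading covers this.
- **Final press:** about 10 N, held. The last close-up shows the bubble about 0.6 mm off centre (limit 2.5 mm).
- **Bystanders:** comparing the first and last scene pictures, the garlic press, butter dish lid and pepper grinder show almost no change. The scoop's patch changed more. I put that down to the arm's moving shadow, since the arm did not touch it, but I did not confirm it in a picture.

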